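# Nip up a sink-side backnut with an adjustable wrench

## Robot

A 7-joint arm with a two-finger parallel gripper is mounted at the origin on the work surface. World frame = base frame: x ahead of the robot, y to its left, z up, the work surface at z = 0. Lengths are in m, angles in rad, forces in N, time in s.
With the tool pointing down it reaches from about 0.425 to 0.925 m from the base axis. Payload 6.8 kg.
Tool frame: the origin (TCP) lies on the centre line of the jaws, within the pads' length; the fingertips stand bot.tip_reach ahead of it and the grasp point (between the pads) lies 3 mm ahead of it (bot.tip_reach is the distance from the TCP to the fingertips, in m); z points along the fingers, y is the line along which they close (so a half turn about z gives the same grasp; the last joint's range is limited). The gripper opens to 85 mm and grips with 20 to 120 N. Pads are 22 mm wide; open, the fingers measure 114 mm over their backs; the gripper's body (76 mm by 85 mm) begins 54 mm behind the grasp point. The pads swing forward as they close: fully open they stand 13 mm farther back than shut.
Start: joints at [1.039, 0.477, 0.022, 1.555, -0.011, 1.109, -0.083], TCP at [0.278, -0.615, 0.253] pointing down, gripper open.
Joint ranges: [-2.96, 2.96], [-0.34, 2.1], [-1.41, 1.46], [0.24, 2.44], [-1.37, 4.51], [0.17, 1.92], [-2.96, 2.96]. Speed limits (rad/s): [2.39, 2.39, 3.14, 3.14, 3.14, 3.14, 3.14].

## Interface

Orientations are given as a unit quaternion [w, x, y, z].
In Python, from station import bot gives the robot as it stands.
- The arm moves only by the tool jog_arm, never from a script. Its argument "deltas" is a list of rows, each a list of 7 numbers: the shift along the world's x, y, z in m, then the turn, a rotation vector about the world's x, y, z in rad, then the opening, from 0 (shut) to 1 (fully open). In form: [[x, y, z, rx, ry, rz, grip], ...]. A call has 1 to 10 rows; each row shifts and turns the commanded pose from where the row before left it; what a row does not reach is not made up. A row lasts 1/10 s, in which the tool goes at most 50 mm and 8.59 degrees, less where a joint would pass 70% of its speed; a pose out of reach is approached as far as the arm can. A call with a gripper value outside its range is refused whole. The fingers move at their own pace and stop on an object; "newtons" is the grip in N (left out, the last holds). Time passes only in rows, so rows that do not move let the fingers close. It gives the time, the measured TCP pose, the force, the opening and the grip force at its end, in the units of the state.
- bot.get_obs(): the state, without advancing time (a new reading comes with each control period).
- bot.read_camera(name): name is "scene" or "top"; returns a dict with "img" (480x640x3 uint8, red, green, blue), "K" (3x3 intrinsics, pixels), "dist_coeffs" ([k1, k2, p1, p2, k3] as OpenCV has them; the pictures are not rectified), "eye" and "attitude" of the camera in the world. Camera axes: x right, y down, z forward; pixel columns grow to the right and rows downward; lengths in m; the calibration is good to about 2 mm. A picture is of the moment at which its call begins. There is no depth.
- bot.hand_in(): hands the job in; it is judged then, once.
The state is a dict: "t": time; "q": joint angles; "joint_vel": joint speeds; "joint_torque": joint torques, N m; "eef_pos": TCP position; "tool_rot": TCP orientation; "contact_force": force on the tool from outside, world axes, zero at the start; "torque": the same for the moment, N m; "gripper_width": opening from 0.0 (shut) to 1.0 (fully open); "grasp_force": force on a finger pad.
Only numpy, scipy, OpenCV 4.12 (cv2) and the standard library are available. Lean on these libraries where they do the work, as an engineer would, in place of code of your own. Each camera call takes 0.05 s, during which the arm holds its last target. There are 200 camera calls.

## Task

The brass backnut of the blue-capped water fitting beside the sink is loose. Slide the open adjustable wrench onto it, flat on the worktop, brush the knurled worm with a fingertip, pressing just enough to roll it, until the jaws just fit the nut, and only then swing the handle clockwise (seen from above) until the nut is tight and stops, without forcing it further. Turn the nut with the wrench only, leave the wrench lying on it with the jaws closed, let go, and leave everything else where it is.

Things in the scene. Friction and masses are not known exactly. Their poses are not given: they have to be found in the camera images.
- wrench: adjustable wrench with a red handle, lying flat, loose, about 0.44 kg, 239 mm long. Origin on its underside where the nut's centre lies once the jaws are closed on it. x points from the handle out of the open mouth, z up, y from the fixed to the moving jaw. Fixed jaw's face at y = -18 mm, moving jaw's at y = opening - 18 mm. Head 15 mm thick, x = -64 to -22 mm, y = -39 to +26 mm
- throat (a point): bottom of the wrench's mouth, at x = -22, y = 0, z = 9 mm of the wrench and with its axes. The jaws reach 36 mm forward (x) from here and span 3.5 to 14.5 mm above the worktop. The inner corner of the nut is about 1 mm from here when the wrench is fully on
- handle_grip (a point): middle of the wrench's straight handle, at x = -150, y = 0, z = 6.5 mm of the wrench and with its axes. The handle is 26 mm wide (y), 13 mm thick and runs along x from 60 mm ahead of here to 75 mm behind
- jaw (a joint): opening between the two jaw faces in m; starts 2.7 to 5.3 mm wider than the nut. The worm moves it, 3.8 mm for a full turn of the worm, and its friction holds it where it is left, but a torque of over 1.4 N m on a nut that has stopped springs the jaws open. When the jaws meet the nut's flats the worm stalls and a fingertip just skids on it
- worm: knurled steel worm (thumb wheel) in the wrench's head, 17 mm across, 23 mm long, axis along the wrench's y. Origin at its centre, x = -42, y = 0, z = 9.2 mm of the wrench; its top is 2.7 mm proud of the head. Brushing its top towards the mouth (+x) closes the jaws, 1.4 mm at most per 20 mm. Stiff: takes 6 N along the rim, so press about 10 to 12 N, else it skids; over 45 N harms it
- fitting: brass through-deck water fitting fixed in the worktop: upright threaded stub 23 mm across with a blue cap (29 mm across, its top 46 mm above the worktop). Origin on its axis at worktop height, z up; it carries the hex backnut
- nut_top (a point): centre of the top of the brass hex backnut, 14 mm above the worktop. The nut is 36 mm across flats, 41.6 mm across corners and spans 2 to 14 mm above the worktop. x of this frame points to a corner, y is square to a flat; it turns with the nut. The wrench fits with its x axis along any of the six corner directions
- backnut (a joint): turn of the backnut in rad: 0 is tight against its stop, negative is loose; grows clockwise seen from above; starts at -0.78 to -0.5. It turns against a steady drag of 0.22 N m (0.2 to 0.5 N m in all with the wrench rubbing on the worktop) and stops hard at 0
- tape_reel: bystander: reel of white thread-seal tape lying flat, 52 mm across, 13 mm high; origin under its centre
- spare_nut: bystander: small spare brass hex nut lying flat on the worktop, 30 mm across flats, 10 mm high, loose (not the one to tighten); origin under its centre
- screwdriver: bystander: screwdriver with a yellow handle, 190 mm long, lying on the worktop
- mug: bystander: orange mug with a handle, 80 mm across, 95 mm high; origin under its centre
- sponge: bystander: yellow sponge with a green scouring side, 110 x 68 x 31 mm; origin under its centre
- pink_basin: bystander: pink bowl, 150 mm across, 60 mm high; origin under its centre
- soap_bottle: bystander: green washing-up bottle with a white cap, 60 mm across, 190 mm high; origin under its centre
Mind the look-alikes: they are no part of the job. Of the things that look like the fitting, the largest one is meant.

How it is judged:
On the way, in this order (a step that is already met when the one before it is completed fails the run):
1. the wrench is on the nut and its jaws are closed to fit it (opening under 37.2 mm, the nut's centre within 6 mm of the wrench's origin, seen from above), the nut still loose (value of joint jaw below 0.0372 m and horizontal distance between nut_top and wrench below 0.006 m and value of joint backnut below -0.3 rad), for 0.2 s.
2. the nut has been turned tight with the wrench still on it (value of joint backnut above -0.04 rad and horizontal distance between nut_top and wrench below 0.008 m), for 0.2 s.
At the end, for the whole second after the job is handed in: the nut is tight (within 0.04 rad of its stop) and the wrench lies at rest flat on the worktop (its origin less than 6 mm above it, speed under 0.02 m/s), let go, with its jaws still closed on the nut (opening under 38.5 mm, the nut's centre within 10 mm of the wrench's origin) (value of joint backnut above -0.04 rad and horizontal distance between nut_top and wrench below 0.01 m and value of joint jaw below 0.0385 m and height (world z) of wrench below 0.006 m and linear speed of wrench below 0.02 m/s); the robot touches nothing.
It fails at once if the nut is turned while the jaws are loose on it (opening over 38 mm) (velocity of joint backnut above 0.15 rad/s and value of joint jaw above 0.038 m and value of joint backnut below -0.06 rad).
It fails at once if the worm is pressed with over 45 N (contact force between the fingers and worm above 45 N).
It fails at once if the tight nut is forced until the jaws spring open (over 38.5 mm) (value of joint backnut above -0.06 rad and value of joint jaw above 0.0385 m).
It fails at once if the fingers push the nut or the fitting itself (over 3 N) (contact force between the fingers and fitting above 3 N).
It fails at once if a bystander is moved by over 20 mm (distance of any of tape_reel, spare_nut, screwdriver, mug, sponge, pink_basin, soap_bottle from where it was at the start of the episode above 0.02 m).
It also fails if it takes over 64 s, if anything falls off the work surface, if the arm or the gripper's body presses on something with over 40 N, if the wrist force passes 120 N, or if a joint passes its speed limit or range.

## Working session

There is one attempt and no reset: what is moved stays moved. The work goes in short steps, Python scripts to look and compute and a tool call to move; the robot and the scene stay as the last step left them, time stands still between calls to the robot, and variables do not carry over. Pictures are saved under pics/ and viewed, at most 10 in all, crops included, and the job is handed in when it is done.

Besides the shell and the picture viewer there is one more tool, called after "Request:" as name([rows], argument=value, ...), one row to a line, values as JSON. jog_arm: Moves the arm, as the interface text tells. Its arguments: {"type":"object","properties":{"deltas":{"type":"array"},"newtons":{"type":"number"}},"required":["deltas"]}

```bash
mkdir -p pics; ls; cat > h.py <<'E'
import numpy as np, cv2
from scipy.spatial.transform import Rotation as R
from station import bot
def cam(n):
    c=bot.read_camera(n); c['K']=np.array(c['K'],float); c['d']=np.array(c['dist_coeffs'],float)
    a=np.array(c['attitude'],float)
    c['R']=a if a.shape==(3,3) else R.from_quat(a[[1,2,3,0]]).as_matrix()
    c['eye']=np.array(c['eye'],float); return c
def ray(c,uv):
    p=cv2.undistortPoints(np.array(uv,float).reshape(-1,1,2),c['K'],c['d']).reshape(-1,2)
    return np.c_[p,np.ones(len(p))]@c['R'].T
def onplane(c,uv,z):
    d=ray(c,uv); return c['eye']+d*((z-c['eye'][2])/d[:,2])[:,None]
def proj(c,P):
    P=np.array(P,float).reshape(-1,3); r=cv2.Rodrigues(c['R'].T)[0]
    return cv2.projectPoints(P,r,-c['R'].T@c['eye'],c['K'],c['d'])[0].reshape(-1,2)
def tri(c1,u1,c2,u2):
    d1=ray(c1,u1)[0];d2=ray(c2,u2)[0];d1/=np.linalg.norm(d1);d2/=np.linalg.norm(d2)
    A=np.c_[d1,-d2];s=np.linalg.lstsq(A,c2['eye']-c1['eye'],rcond=None)[0]
    a=c1['eye']+s[0]*d1;b=c2['eye']+s[1]*d2;return (a+b)/2,np.linalg.norm(a-b)
def save(n,im): cv2.imwrite('pics/'+n,im[:,:,::-1])
E
python3 - <<'E'
from h import *
import pickle
for n in('scene','top'):
    c=cam(n);save(n+'0.png',c['img']);pickle.dump(c,open(n+'.pkl','wb'));print(n,c['eye'],c['R'].round(3).tolist(),c['K'][0,0],c['d'])
print(bot.get_obs(),bot.tip_reach)
E
```

```text
pics
scene [1.03609151 0.82687752 1.04593928] [[-0.852, 0.379, -0.362], [0.524, 0.597, -0.608], [-0.014, -0.707, -0.707]] 618.7300400712194 [-0.08380831  0.          0.          0.          0.        ]
top [ 0.30354921 -0.04485531  1.17011622] [[0.103, -0.973, 0.208], [-0.995, -0.101, 0.017], [0.005, -0.208, -0.978]] 623.7785565114184 [0.03766477 0.         0.         0.         0.        ]
{'t': 0.1, 'q': array([ 1.03889628,  0.4777247 ,  0.02236561,  1.55635032, -0.01149227,
        1.10932046, -0.08312049]), 'joint_vel': array([-0.00022555, -0.00107218,  0.00116306, -0.00099205,  0.00096128,
       -0.00024595,  0.00299983]), 'joint_torque': array([ 5.42439491e-03, -5.97760963e+01,  1.61459494e+00, -2.81954080e+01,
        1.29305638e-02,  5.10688842e-03,  8.63315222e-06]), 'eef_pos': array([ 0.27734842, -0.61483604,  0.25241945]), 'tool_rot': array([-8.00897195e-04,  9.77634556e-01,  2.10309232e-01, -2.43703322e-04]), 'contact_force': array([ 0.23922433,  0.52337781, -0.74913177]), 'torque': array([ 0.02371351, -0.00163645,  0.00083656]), 'grasp_force': 0.0, 'gripper_width': 0.9998593612877734} 0.022
```

View pics/top0.png

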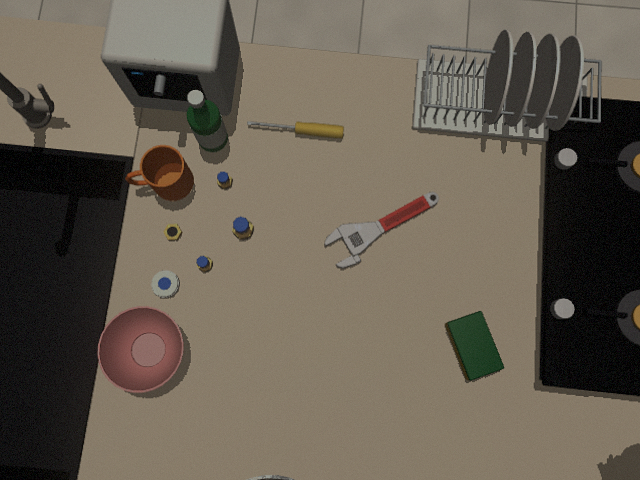

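View pics/scene0.png

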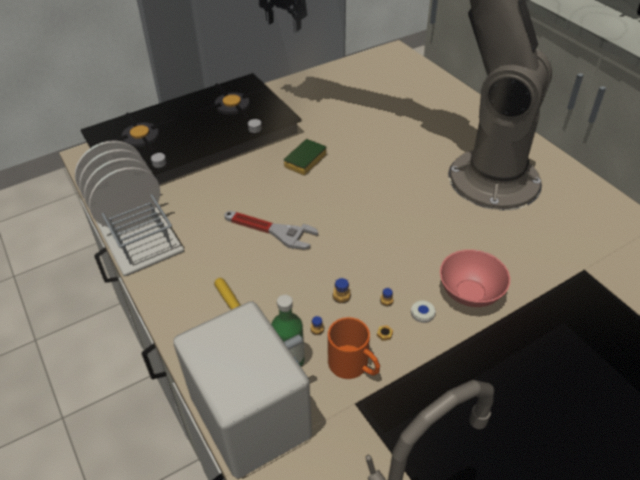

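The first views show three blue-capped fittings in the top image: (223,180), (242,228) and (204,263). The one at (242,228) is the largest. The spare nut is at (173,232), and the wrench has its head at (355,240) and its handle end at (433,198). I'll confirm this in an enlarged crop of both views.

```bash
python3 - <<'E'
from h import *
import pickle
t=pickle.load(open('top.pkl','rb'));s=pickle.load(open('scene.pkl','rb'))
def crop(c,u,v,w,h,k): return cv2.resize(c['img'][v:v+h,u:u+w],None,fx=k,fy=k,interpolation=cv2.INTER_CUBIC)
a=crop(t,215,205,55,50,7);b=crop(s,315,265,55,50,7);w=crop(t,318,185,128,90,6)
im=np.zeros((560,780,3),np.uint8);im[:350,:385]=a;im[:350,390:775]=b
w=cv2.resize(w,(298,210));im[350:560,:298]=w
save('crop1.png',im)
# masks
for c,n in((t,'top'),(s,'scene')):
    hsv=cv2.cvtColor(c['img'],cv2.COLOR_RGB2HSV)
    for nm,lo,hi in(('blue',(105,130,50),(130,255,255)),('brass',(12,110,60),(32,255,255)),('red',(0,150,60),(6,255,255)),('red2',(174,150,60),(180,255,255))):
        m=cv2.inRange(hsv,lo,hi);k,l,st,ce=cv2.connectedComponentsWithStats(m)
        print(n,nm,[(st[i,4],ce[i].round(1).tolist(),st[i,:4].tolist()) for i in range(1,k) if st[i,4]>25])
E
```

```text
top blue [(np.int32(78), [222.5, 176.6], [218, 172, 10, 10]), (np.int32(154), [240.3, 223.7], [234, 217, 14, 15]), (np.int32(81), [201.7, 261.0], [197, 256, 11, 11]), (np.int32(105), [163.9, 282.9], [158, 278, 12, 11])]
top brass [(np.int32(590), [319.2, 129.4], [295, 122, 49, 16]), (np.int32(482), [163.2, 170.3], [135, 145, 49, 42]), (np.int32(117), [636.5, 164.1], [633, 154, 7, 22]), (np.int32(63), [225.1, 183.0], [217, 177, 15, 11]), (np.int32(94), [244.1, 232.7], [233, 222, 20, 17]), (np.int32(122), [172.2, 232.1], [164, 224, 18, 16]), (np.int32(52), [205.8, 266.7], [197, 259, 15, 13]), (np.int32(127), [636.6, 315.9], [633, 304, 7, 25])]
top red [(np.int32(593), [404.4, 212.9], [379, 196, 51, 35])]
top red2 []
scene blue [(np.int32(84), [341.4, 283.4], [336, 279, 12, 9]), (np.int32(39), [387.2, 292.0], [384, 289, 7, 7]), (np.int32(46), [422.9, 309.2], [419, 306, 9, 7]), (np.int32(49), [316.5, 320.6], [313, 317, 8, 8])]
scene brass [(np.int32(184), [231.0, 99.9], [222, 94, 19, 13]), (np.int32(202), [139.0, 131.0], [130, 125, 19, 14]), (np.int32(257), [304.7, 164.4], [284, 150, 42, 25]), (np.int32(369), [226.1, 293.0], [214, 278, 26, 31]), (np.int32(156), [340.9, 295.7], [333, 288, 17, 14]), (np.int32(74), [386.0, 300.7], [381, 296, 12, 9]), (np.int32(78), [316.6, 329.4], [311, 325, 13, 9]), (np.int32(151), [384.5, 332.5], [377, 325, 16, 15])]
scene red [(np.int32(316), [251.1, 221.5], [233, 213, 38, 18])]
scene red2 []
```

View pics/crop1.png

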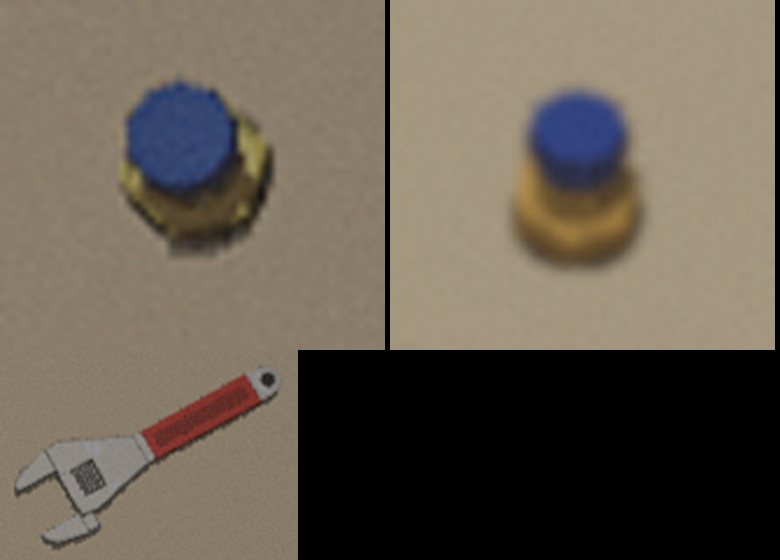

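The crop confirms it: the target is the fitting at top (242,228) and scene (342,290), with the widest cap and nut. The wrench's separate, moving jaw is the lower-right one in the top view.

```bash
cat > m.py <<'E'
from h import *
def wrench(c,z=.013):
    hsv=cv2.cvtColor(c['img'],cv2.COLOR_RGB2HSV)
    m=cv2.inRange(hsv,(0,130,50),(6,255,255))|cv2.inRange(hsv,(174,130,50),(180,255,255))
    k,l,st,ce=cv2.connectedComponentsWithStats(m)
    ok=[i for i in range(1,k) if st[i,4]>100]
    v,u=np.where(l==max(ok,key=lambda i:st[i,4]))
    P=onplane(c,np.c_[u,v],z)[:,:2]
    r=cv2.minAreaRect((P*1e3).astype(np.float32)); mid=P.mean(0)
    w,V=np.linalg.eigh(np.cov((P-mid).T)); return mid,V[:,1],r
E
python3 - <<'E'
from m import *
import pickle
t=pickle.load(open('top.pkl','rb'));s=pickle.load(open('scene.pkl','rb'))
print('cap',tri(t,[240.9,224.3],s,[341.9,282.9]),onplane(t,[240.9,224.3],.046))
C,_=tri(t,[240.9,224.3],s,[341.9,282.9])
for n,c in(('t',t),('s',s)):
    print(n,'wr',[np.round(x,4) for x in wrench(c)[:2]],wrench(c)[2])
# landmarks: crop3 scale 298/128
f=lambda x,y:[318+x/(298/128),185+(y-350)/(210/90)]
for nm,p,z in(('hole',f(267,380),.008),('worm',f(88,477),.018),('fixtip',f(17,488),.0145),('movtip',f(47,540),.0145),('ferrule',f(150,445),.013)):
    print(nm,np.round(p,1),onplane(t,[p],z)[0].round(4))
# heights: hole seen in both
# hex outline
ctr=C.copy();
for n,c in(('t',t),('s',s)):
    g=cv2.GaussianBlur(c['img'],(3,3),.6).astype(float)
    bg=np.median(c['img'][205:255,255:275].reshape(-1,3) if n=='t' else c['img'][270:310,360:372].reshape(-1,3),axis=0)
    lab=cv2.cvtColor(c['img'],cv2.COLOR_RGB2LAB).astype(float)
    out=[]
    for a in range(0,360,10):
        d=np.array([np.cos(np.radians(a)),np.sin(np.radians(a)),0])
        r=np.arange(.012,.034,.0005);P=np.array([ctr[0],ctr[1],.014])+r[:,None]*d
        uv=proj(c,P).astype(np.float32)
        sm=cv2.remap(g.astype(np.float32),uv[:,:1],uv[:,1:],cv2.INTER_CUBIC)[:,0]
        sat=(sm[:,0]-sm[:,2])/(sm.sum(1)+1)  # brass has strong red-blue
        out.append((a,round(1e3*r[np.argmin(np.diff(sat))],1)))
    print(n,out)
b=bot.get_obs();print(R.from_quat(b['tool_rot'][[1,2,3,0]]).as_matrix().round(3))
for n,z in (('reel',[164,283]),('spare',[173,232]),('f1',[222.5,176.6]),('f2',[201.7,261])): print(n,onplane(t,z,.02).round(3))
E
```

```text
cap (array([0.55815014, 0.11716924, 0.04432194]), np.float64(0.0010417228758560855)) [[0.55736086 0.11725105 0.046     ]]
t wr [array([ 0.6191, -0.186 ]), array([-0.5738,  0.819 ])] ((618.7857055664062, -185.83328247070312), (26.558284759521484, 99.43199920654297), 35.31186294555664)
s wr [array([ 0.6229, -0.1851]), array([-0.5586,  0.8294])] ((622.56982421875, -184.76925659179688), (32.04961395263672, 99.03140258789062), 34.85451889038086)
hole [432.7 197.9] [ 0.6565 -0.2389  0.008 ]
worm [355.8 239.4] [ 0.5571 -0.0982  0.018 ]
fixtip [325.3 244.1] [ 0.5428 -0.0418  0.0145]
movtip [338.2 266.4] [ 0.5028 -0.0701  0.0145]
ferrule [382.4 225.7] [ 0.5901 -0.1465  0.013 ]
t [(0, np.float64(16.0)), (10, np.float64(17.5)), (20, np.float64(18.0)), (30, np.float64(19.5)), (40, np.float64(19.0)), (50, np.float64(18.5)), (60, np.float64(19.0)), (70, np.float64(17.5)), (80, np.float64(16.0)), (90, np.float64(13.5)), (100, np.float64(22.0)), (110, np.float64(21.0)), (120, np.float64(20.0)), (130, np.float64(20.0)), (140, np.float64(20.0)), (150, np.float64(19.5)), (160, np.float64(20.0)), (170, 
[... 838 characters left out ...]
50, np.float64(15.0)), (160, np.float64(15.5)), (170, np.float64(16.0)), (180, np.float64(17.5)), (190, np.float64(20.0)), (200, np.float64(12.5)), (210, np.float64(13.0)), (220, np.float64(12.0)), (230, np.float64(14.0)), (240, np.float64(14.0)), (250, np.float64(14.5)), (260, np.float64(12.0)), (270, np.float64(13.5)), (280, np.float64(30.5)), (290, np.float64(23.0)), (300, np.float64(21.5)), (310, np.float64(20.0)), (320, np.float64(19.5)), (330, np.float64(19.0)), (340, np.float64(19.5)), (350, np.float64(20.5))]
[[ 0.912  0.411 -0.001]
 [ 0.411 -0.912  0.001]
 [-0.    -0.002 -1.   ]]
reel [[0.438 0.248 0.02 ]]
spare [[0.535 0.246 0.02 ]]
f1 [[0.653 0.168 0.02 ]]
f2 [[0.486 0.185 0.02 ]]
```

Request:
jog_arm([
  [0.024, 0.0305, -0.008, 0, 0, 0.125, 0.7],
  [0.0245, 0.0305, -0.008, 0, 0, 0.125, 0.7],
  [0.0245, 0.0305, -0.008, 0, 0, 0.125, 0.7],
  [0.0245, 0.0305, -0.008, 0, 0, 0.125, 0.7],
  [0.0245, 0.0305, -0.008, 0, 0, 0.125, 0.7],
  [0.0245, 0.0305, -0.008, 0, 0, 0.125, 0.7],
  [0.0245, 0.0305, -0.008, 0, 0, 0.125, 0.7],
  [0.0245, 0.0305, -0.008, 0, 0, 0.125, 0.7],
  [0.0245, 0.0305, -0.008, 0, 0, 0.125, 0.7],
  [0.0245, 0.0305, -0.008, 0, 0, 0.125, 0.7],
], newtons=40)

```text
t: 1.1
eef_pos: [0.5226, -0.3089, 0.1727]
tool_rot: [-0.0, 0.668, 0.744, -0.0]
contact_force: [0.6, -0.1, 0.0]
gripper_width: 0.698
grasp_force: 0.0
```

```bash
python3 - <<'E'
from m import *
import pickle
from scipy.optimize import least_squares
t=pickle.load(open('top.pkl','rb'));s=pickle.load(open('scene.pkl','rb'))
print('handle',tri(t,[404.4,212.9],s,[251.1,221.5]))
A=np.radians(np.arange(95,350,5));ctr=np.array([.5577,.1172])
g=t['img'].astype(np.float32);pts=[]
for a in A:
    d=np.array([np.cos(a),np.sin(a),0]);r=np.arange(.014,.028,.0004)
    uv=proj(t,np.r_[ctr,.014]+r[:,None]*d).astype(np.float32)
    sm=cv2.remap(g,uv[:,:1],uv[:,1:],cv2.INTER_LINEAR)[:,0]
    sat=(sm[:,0]-sm[:,2])/(sm.sum(1)+1); i=np.argmin(np.convolve(np.diff(sat),np.ones(3),'same')); pts.append(ctr+r[i]*d[:2])
pts=np.array(pts)
def f(p):
    q=pts-p[:2];th=np.arctan2(q[:,1],q[:,0])-p[2];th=(th)%(np.pi/3)-np.pi/6
    return np.hypot(*q.T)*np.cos(th)-.018
for p0 in(20,40,60):
    o=least_squares(f,[*ctr,np.radians(p0)],loss='soft_l1',f_scale=.001);print(o.x[:2].round(4),np.degrees(o.x[2])%60,o.cost*1e6)
b=bot.get_obs();print(b['eef_pos'],R.from_quat(b['tool_rot'][[1,2,3,0]]).as_matrix().round(3)[:,0],b['q'].round(2),b['contact_force'])
E
```

```text
handle (array([ 0.62118371, -0.18724842,  0.01038356]), np.float64(0.002193196456301888))
[0.5567 0.1174] 46.55713010407759 12.264102148356981
[0.5567 0.1174] 46.557128863347565 12.264102148418957
[0.5568 0.1174] 47.77968508864959 12.376874452283769
[ 0.52262234 -0.3089283   0.17272624] [-0.108  0.994  0.   ] [ 0.69  0.48 -0.34  1.78  0.2   0.92  0.37] [ 0.60736384 -0.06130247  0.0345831 ]
```

The handle triangulates to 10 mm high, close to its 13 mm top. The nut's corners lie at 46° modulo 60°, and its centre is about (0.557, 0.117). I'm going down to the handle.

Request:
jog_arm([
  [0.0244, 0.0307, -0.015, 0, 0, 0.1257, 0.7],
  [0.0243, 0.0307, -0.015, 0, 0, 0.1257, 0.7],
  [0.0243, 0.0307, -0.015, 0, 0, 0.1257, 0.7],
  [0.0244, 0.0308, -0.015, 0, 0, 0.1257, 0.7],
  [0, 0, -0.025, 0, 0, 0, 0.7],
  [0, 0, -0.025, 0, 0, 0, 0.7],
  [0, 0, -0.02, 0, 0, 0, 0.7],
  [0, 0, -0.012, 0, 0, 0, 0.7],
  [0, 0, -0.005, 0, 0, 0, 0.7],
  [0, 0, 0, 0, 0, 0, 0.7],
])

```text
t: 2.1
eef_pos: [0.6193, -0.1874, 0.026]
tool_rot: [-0.0, 0.464, 0.886, -0.0]
contact_force: [0.7, 0.4, 0.3]
gripper_width: 0.697
grasp_force: 0.0
```

```bash
python3 - <<'E'
from m import *
c=cam('top');print(wrench(c)[:2],bot.get_obs()['contact_force'])
save('top1.png',cv2.resize(c['img'][140:310,300:470],None,fx=3.4,fy=3.4))
E
```

```text
(array([ 0.60427571, -0.1652277 ]), array([-0.52102653,  0.85354049])) [-0.48510443 -0.02420172  0.04522921]
```

View pics/top1.png

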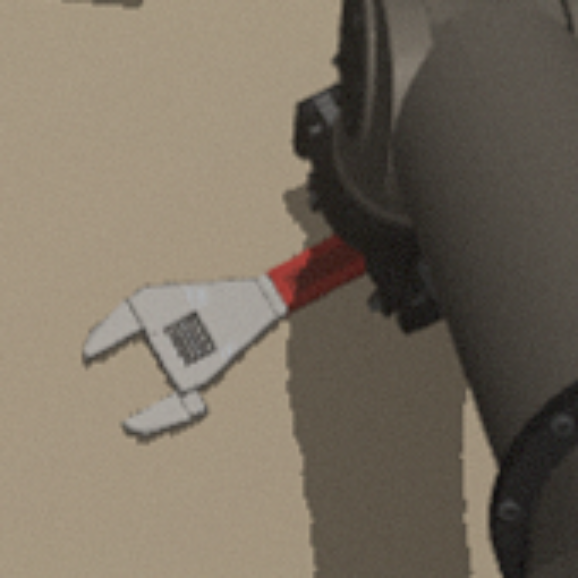

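The picture shows the fingers straddling the handle at about (340,260) in the crop, with the head clear. I'm closing the fingers.

Request:
jog_arm([
  [0, 0, 0, 0, 0, 0, 0.2],
  [0, 0, 0, 0, 0, 0, 0.2],
  [0, 0, 0, 0, 0, 0, 0.2],
  [0, 0, 0, 0, 0, 0, 0.2],
  [0, 0, 0, 0, 0, 0, 0.2],
  [0, 0, 0, 0, 0, 0, 0.2],
  [0, 0, 0, 0, 0, 0, 0.2],
  [0, 0, 0, 0, 0, 0, 0.2],
], newtons=40)

```text
t: 2.95
eef_pos: [0.6201, -0.1877, 0.0275]
tool_rot: [0.001, 0.464, 0.886, -0.0]
contact_force: [-1.1, -0.3, 6.8]
gripper_width: 0.291
grasp_force: 40.2
```

```bash
python3 - <<'E'
from m import *
c=cam('top');hsv=cv2.cvtColor(c['img'],cv2.COLOR_RGB2HSV)
o=bot.get_obs();T=o['eef_pos'];x=R.from_quat(o['tool_rot'][[1,2,3,0]]).as_matrix()[:,0];print(T,np.degrees(np.arctan2(x[1],x[0])),o['contact_force'],o['gripper_width'])
print(proj(c,[T[0],T[1],.013]))
# worm dark patch: near predicted
w=T[:2]+.108*x[:2];uv=proj(c,[*w,.0175])[0];print('pred worm',uv)
u,v=np.round(uv).astype(int);g=cv2.cvtColor(c['img'],cv2.COLOR_RGB2GRAY)[v-9:v+10,u-9:u+10];m=(g<110).astype(np.uint8)
k,l,st,ce=cv2.connectedComponentsWithStats(m);print([(st[i,4],(ce[i]+[u-9,v-9]).round(1)) for i in range(1,k)])
i=1+np.argmin(np.hypot(*(ce[1:]-9).T));W=onplane(c,ce[i]+[u-9,v-9],.0175)[0];d=W[:2]-T[:2];print('worm',W,np.hypot(*d),np.degrees(np.arctan2(d[1],d[0])))
E
```

```text
[ 0.62006975 -0.18768759  0.0274239 ] 124.71193984227682 [-0.15757488  0.08465865  6.57179554] 0.2848628892258423
[[405.17426945 212.71761779]]
pred worm [356.2409565  238.75841693]
[(np.int32(113), array([355.6, 239.1])), (np.int32(4), array([347.2, 247.2])), (np.int32(1), array([365., 248.]))]
worm [ 0.55772286 -0.09777219  0.0175    ] 0.10941623929626003 124.73724821149588
```

Request:
jog_arm([
  [0, 0, 0.002, 0, 0, 0, 0.2],
  [0, 0, 0, 0, 0, 0, 0.2],
  [-0.0006, 0.0127, 0, 0, 0, -0.042, 0.2],
  [-0.0006, 0.0127, 0, 0, 0, -0.042, 0.2],
  [-0.0006, 0.0127, 0, 0, 0, -0.042, 0.2],
  [-0.0006, 0.0127, 0, 0, 0, -0.042, 0.2],
  [-0.0007, 0.0127, 0, 0, 0, -0.042, 0.2],
  [-0.0007, 0.0127, 0, 0, 0, -0.042, 0.2],
  [-0.0006, 0.0127, 0, 0, 0, -0.042, 0.2],
  [-0.0007, 0.0127, 0, 0, 0, -0.041, 0.2],
], newtons=80)

```text
t: 4.0
eef_pos: [0.6136, -0.0858, 0.0278]
tool_rot: [-0.0, 0.606, 0.795, -0.001]
contact_force: [-0.6, -1.9, -1.7]
gripper_width: 0.274
grasp_force: 78.8
```

Request:
jog_arm([
  [0, 0, 0, 0, 0, 0, 0.2],
  [0, 0, 0, 0, 0, 0, 0.2],
])

```text
t: 4.2
eef_pos: [0.6141, -0.0854, 0.028]
tool_rot: [-0.0, 0.604, 0.797, -0.0]
contact_force: [0.5, 0.5, -2.4]
gripper_width: 0.273
grasp_force: 78.7
```

```bash
cat > w.py <<'E'
from m import *
N=np.array([.5570,.1173])
def see(n=None,d0=.1094):
    c=cam('top');o=bot.get_obs();T=o['eef_pos'];x=R.from_quat(o['tool_rot'][[1,2,3,0]]).as_matrix()[:,0]
    ty=np.arctan2(x[1],x[0]);print('T',T.round(4),'yaw',np.degrees(ty).round(2),'F',o['contact_force'].round(1),'M',o['torque'].round(2),o['gripper_width'])
    w=T[:2]+d0*x[:2];uv=proj(c,[*w,.0175])[0]
    u,v=np.round(uv).astype(int);g=cv2.cvtColor(c['img'],cv2.COLOR_RGB2GRAY)[v-9:v+10,u-9:u+10]
    k,l,st,ce=cv2.connectedComponentsWithStats((g<110).astype(np.uint8))
    i=1+np.argmin(np.hypot(*(ce[1:]-9).T)+20*(st[1:,4]<40));W=onplane(c,ce[i]+[u-9,v-9],.0175)[0,:2]
    d=W-T[:2];wy=np.arctan2(d[1],d[0]);e=np.array([np.cos(wy),np.sin(wy)])
    O=W+.042*e;q=N-O;print('worm',W.round(4),np.hypot(*d).round(4),'yaw',np.degrees(wy).round(2),'nut in wrench x,y mm',(1e3*q@e).round(1),(1e3*(-q[0]*e[1]+q[1]*e[0])).round(1))
    if n: u,v=np.round(proj(c,[*N,.014])[0]).astype(int);save(n,cv2.resize(c['img'][v-25:v+75,u-35:u+100],None,fx=5,fy=5,interpolation=cv2.INTER_CUBIC))
    return c
E
python3 -c "
from w import *
see('pre.png')"
```

```text
T [ 0.6141 -0.0861  0.028 ] yaw 105.57 F [-0.4  0.  -1.8] M [ 0.14 -0.05  0.03] 0.27212406682504514
worm [0.5843 0.0198] 0.1101 yaw 105.71 nut in wrench x,y mm 59.2 -0.1
```

View pics/pre.png

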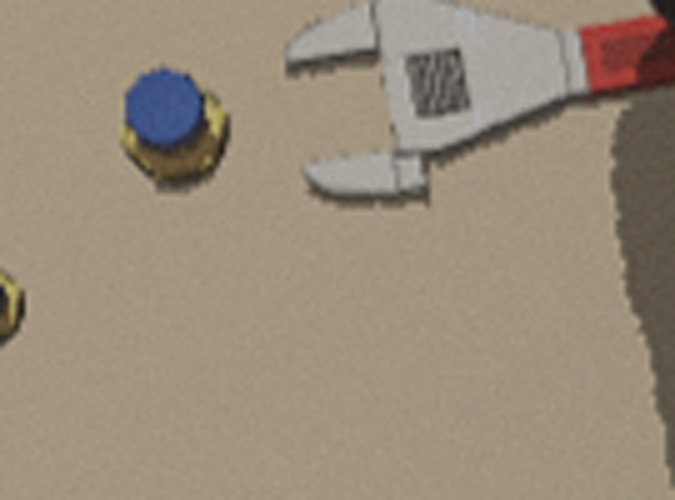

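The fingers hold the wrench in line with the nut: nut at (175,133) in the crop, mouth centred near (300,118), about 2 mm to be trimmed. I'm sliding on.

Request:
jog_arm([
  [0.0016, 0.0004, 0, 0, 0, 0, 0.2],
  [-0.002, 0.0075, 0, 0, 0, 0, 0.2],
  [-0.002, 0.0075, 0, 0, 0, 0, 0.2],
  [-0.0021, 0.0075, 0, 0, 0, 0, 0.2],
  [-0.0021, 0.0075, 0, 0, 0, 0, 0.2],
  [-0.0021, 0.0075, 0, 0, 0, 0, 0.2],
  [0, 0, 0, 0, 0, 0, 0.2],
])

```text
t: 4.95
eef_pos: [0.6053, -0.0455, 0.0284]
tool_rot: [-0.001, 0.604, 0.797, 0.0]
contact_force: [-0.4, 1.0, -2.3]
gripper_width: 0.275
grasp_force: 78.7
```

```bash
python3 -c "
from w import *
see('on1.png')"
```

```text
T [ 0.6054 -0.0463  0.0283] yaw 105.62 F [-0.6  0.9 -2.5] M [ 0.15 -0.02  0.01] 0.2712053443631637
worm [0.5756 0.06  ] 0.1104 yaw 105.67 nut in wrench x,y mm 18.2 2.4
```

View pics/on1.png

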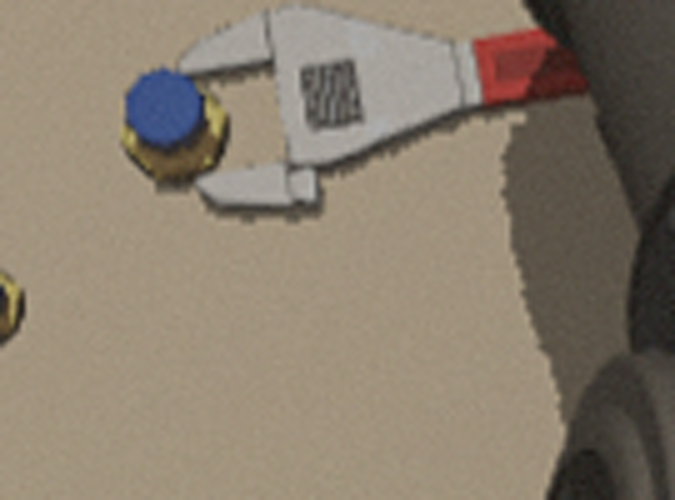

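The mouth is entering around the nut: jaw tips at (185,70) and (205,180) in the crop, on either side of it, with no contact force. I'm pushing on.

Request:
jog_arm([
  [-0.0008, -0.0002, 0, 0, 0, 0, 0.2],
  [-0.0011, 0.0039, 0, 0, 0, 0, 0.2],
  [-0.0011, 0.0038, 0, 0, 0, 0, 0.2],
  [-0.0011, 0.0039, 0, 0, 0, 0, 0.2],
  [-0.001, 0.0038, 0, 0, 0, 0, 0.2],
  [0, 0, 0, 0, 0, 0, 0.2],
])

```text
t: 5.6
eef_pos: [0.6005, -0.0316, 0.0284]
tool_rot: [-0.0, 0.605, 0.796, 0.0]
contact_force: [-0.2, 0.9, -3.0]
gripper_width: 0.274
grasp_force: 78.7
```

```bash
python3 -c "
from w import *
see()"
```

```text
T [ 0.6006 -0.0316  0.0284] yaw 105.56 F [ 1.   2.6 -2.9] M [ 0.3  -0.12 -0.15] 0.2756537697424612
worm [0.5713 0.0741] 0.1097 yaw 105.47 nut in wrench x,y mm 3.5 2.3
```

Request:
jog_arm([
  [-0.0003, 0.001, 0, 0, 0, 0, 0.2],
  [-0.0003, 0.001, 0, 0, 0, 0, 0.2],
  [-0.0003, 0.001, 0, 0, 0, 0, 0.2],
  [0, 0, 0, 0, 0, 0, 0.2],
])

```text
t: 6.05
eef_pos: [0.5998, -0.0299, 0.0283]
tool_rot: [0.0, 0.605, 0.796, -0.0]
contact_force: [1.1, -0.9, -2.5]
gripper_width: 0.27
grasp_force: 78.7
```

```bash
python3 -c "
from w import *
see()"
```

```text
T [ 0.5998 -0.0299  0.0284] yaw 105.5 F [ 1.4 -1.1 -2.9] M [-0.28 -0.36 -0.15] 0.2742210290824234
worm [0.571  0.0755] 0.1093 yaw 105.31 nut in wrench x,y mm 2.0 2.4
```

Request:
jog_arm([
  [-0.0003, 0.001, 0, 0, 0, 0, 0.2],
  [-0.0003, 0.001, 0, 0, 0, 0, 0.2],
  [0, 0, 0, 0, 0, 0, 0.2],
  [0, 0, 0, 0, 0, 0, 0.2],
])

```text
t: 6.5
eef_pos: [0.5991, -0.0275, 0.0283]
tool_rot: [-0.0, 0.605, 0.796, 0.0]
contact_force: [1.6, -0.2, -2.7]
gripper_width: 0.273
grasp_force: 78.7
```

```bash
python3 -c "
from w import *
see()"
```

```text
T [ 0.5992 -0.0274  0.0283] yaw 105.53 F [ 1.  -0.9 -2.5] M [-0.19 -0.35 -0.26] 0.2694430858643593
worm [0.5701 0.0781] 0.1095 yaw 105.38 nut in wrench x,y mm -0.7 2.3
```

Request:
jog_arm([
  [-0.0008, -0.0002, 0, 0, 0, 0, 0.2],
  [-0.0007, -0.0002, 0, 0, 0, 0, 0.2],
  [-0.0003, 0.001, 0, 0, 0, 0, 0.2],
  [0, 0, 0, 0, 0, 0, 0.2],
  [0, 0, 0, 0, 0, 0, 0.2],
])

```text
t: 7.05
eef_pos: [0.5978, -0.0274, 0.0285]
tool_rot: [0.0, 0.605, 0.796, 0.0]
contact_force: [4.2, -1.3, -2.5]
gripper_width: 0.269
grasp_force: 78.8
```

```bash
python3 -c "
from w import *
see()
import time;see('on2.png')"
```

```text
T [ 0.5977 -0.0274  0.0285] yaw 105.49 F [ 3.7 -1.2 -2.7] M [-0.38 -0.95 -0.62] 0.2756748073855568
worm [0.5698 0.0782] 0.1092 yaw 104.82 nut in wrench x,y mm -0.9 2.4
T [ 0.5977 -0.0274  0.0285] yaw 105.48 F [ 4.1 -2.1 -2.3] M [-0.43 -0.99 -0.51] 0.27370916472772794
worm [0.5698 0.0783] 0.1093 yaw 104.79 nut in wrench x,y mm -1.0 2.4
```

View pics/on2.png

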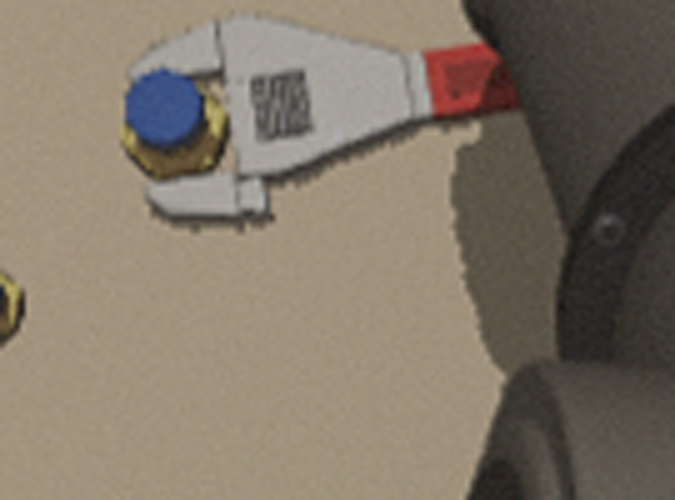

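The picture shows the nut inside the mouth: its inner corner at (228,135) is close to the throat, and the fixed jaw is touching (4 N). I'm pushing forward until the throat is felt.

Request:
jog_arm([
  [0.0006, 0.0002, 0, 0, 0, 0, 0.2],
  [-0.0003, 0.001, 0, 0, 0, 0, 0.2],
  [-0.0003, 0.001, 0, 0, 0, 0, 0.2],
  [0, 0, 0, 0, 0, 0, 0.2],
  [0, 0, 0, 0, 0, 0, 0.2],
])

```text
t: 7.65
eef_pos: [0.5975, -0.026, 0.0284]
tool_rot: [0.001, 0.605, 0.796, -0.0]
contact_force: [5.3, -5.1, -1.7]
gripper_width: 0.271
grasp_force: 78.8
```

```bash
python3 -c "
from w import *
see()"
```

```text
T [ 0.5975 -0.026   0.0284] yaw 105.47 F [ 3.9 -5.4 -3.6] M [-0.99 -1.04 -0.51] 0.2743591391375802
worm [0.5695 0.0796] 0.1093 yaw 104.82 nut in wrench x,y mm -2.4 2.5
```

Request:
jog_arm([
  [0.0004, -0.0013, -0.0005, 0, 0, 0, 0.2],
  [0, 0, -0.0005, 0, 0, 0, 0.2],
  [0, 0, 0, 0, 0, 0, 0.65],
  [0, 0, 0, 0, 0, 0, 0.65],
  [0, 0, 0, 0, 0, 0, 0.65],
  [0, 0, 0, 0, 0, 0, 0.65],
])

```text
t: 8.3
eef_pos: [0.5971, -0.0257, 0.0271]
tool_rot: [-0.0, 0.605, 0.796, -0.0]
contact_force: [0.2, -0.6, -0.7]
gripper_width: 0.652
grasp_force: 0.0
```

Request:
jog_arm([
  [0, 0, 0.02, 0, 0, 0, 0.65],
  [0, 0, 0.03, 0, 0, 0, 0.65],
  [0, 0, 0.03, 0, 0, 0, 0],
  [-0.0055, 0.0195, 0, 0, 0, 0, 0],
  [-0.0055, 0.0195, 0, 0, 0, 0, 0],
  [-0.0055, 0.0195, 0, 0, 0, 0, 0],
  [-0.0055, 0.0195, 0, 0, 0, 0, 0],
  [-0.003, 0.0125, 0, 0, 0, 0, 0],
  [0, 0, 0, 0, 0, 0, 0],
  [0, 0, 0, 0, 0, 0, 0],
], newtons=40)

```text
t: 9.3
eef_pos: [0.5728, 0.0636, 0.1072]
tool_rot: [0.0, 0.605, 0.796, -0.0]
contact_force: [1.0, -0.3, -0.5]
gripper_width: -0.001
grasp_force: 0.0
```

```bash
python3 - <<'E'
from m import *
o=bot.get_obs();T=o['eef_pos'];print(bot.tip_reach,T,o['contact_force'],o['q'].round(2),o['gripper_width'])
c=cam('top');m,d,r=wrench(c);print('wrench handle',m,d,np.degrees(np.arctan2(*(d*np.sign(d[1]))[::-1])),r)
x=R.from_quat(o['tool_rot'][[1,2,3,0]]).as_matrix()[:,0];print(np.degrees(np.arctan2(x[1],x[0])))
E
```

```text
0.022 [0.57280931 0.06364057 0.1072337 ] [ 1.04535692 -0.26433799 -0.45461398] [ 0.07  0.52 -0.38  1.89  0.27  0.77 -0.18] -0.000539847541031577
wrench handle [ 0.60566864 -0.05267085] [-0.11447904  0.99342566] 96.57357794733582 ((604.7376098632812, -51.41743469238281), (27.50214958190918, 41.42095184326172), 15.389852523803711)
105.51483647892417
```

Request:
jog_arm([
  [-0.0018, 0.0068, -0.02, 0, 0, 0, 0],
  [0, 0, -0.02, 0, 0, 0, 0],
  [0, 0, -0.015, 0, 0, 0, 0],
  [0, 0, -0.004, 0, 0, 0, 0],
  [0, 0, 0, 0, 0, 0, 0],
  [0, 0, 0, 0, 0, 0, 0],
])

```text
t: 9.95
eef_pos: [0.5715, 0.0709, 0.0489]
tool_rot: [0.0, 0.605, 0.796, 0.0]
contact_force: [-0.4, -0.1, 0.0]
gripper_width: 0.001
grasp_force: 0.0
```

Request:
jog_arm([
  [0, 0, -0.002, 0, 0, 0, 0],
  [0, 0, -0.002, 0, 0, 0, 0],
  [0, 0, 0, 0, 0, 0, 0],
])

```text
t: 10.25
eef_pos: [0.5709, 0.0711, 0.0444]
tool_rot: [0.0, 0.605, 0.796, 0.0]
contact_force: [-0.8, -0.1, -0.9]
gripper_width: 0.005
grasp_force: 0.0
```

Request:
jog_arm([
  [0, 0, -0.002, 0, 0, 0, 0],
  [0, 0, -0.002, 0, 0, 0, 0],
  [0, 0, 0, 0, 0, 0, 0],
  [0, 0, 0, 0, 0, 0, 0],
])

```text
t: 10.65
eef_pos: [0.5708, 0.0711, 0.0402]
tool_rot: [-0.0, 0.605, 0.796, -0.0]
contact_force: [-0.3, 0.6, -0.7]
gripper_width: 0.002
grasp_force: 0.0
```

Request:
jog_arm([
  [0, 0, -0.0015, 0, 0, 0, 0],
  [0, 0, 0, 0, 0, 0, 0],
  [0, 0, 0, 0, 0, 0, 0],
])

```text
t: 10.95
eef_pos: [0.5711, 0.0711, 0.0396]
tool_rot: [0.0, 0.605, 0.796, 0.0]
contact_force: [-1.7, 0.1, 8.1]
gripper_width: -0.001
grasp_force: 3.9
```

Request:
jog_arm([
  [0, 0, -0.0006, 0, 0, 0, 0],
  [-0.0005, 0.0019, 0, 0, 0, 0, 0],
  [-0.0005, 0.0019, 0, 0, 0, 0, 0],
  [-0.0006, 0.002, 0, 0, 0, 0, 0],
])

```text
t: 11.35
eef_pos: [0.5704, 0.0738, 0.0395]
tool_rot: [0.002, 0.606, 0.795, -0.001]
contact_force: [-1.3, -8.1, 12.6]
gripper_width: 0.001
grasp_force: 6.2
```

Request:
jog_arm([
  [-0.0005, 0.0019, 0, 0, 0, 0, 0],
  [-0.0005, 0.0019, 0, 0, 0, 0, 0],
  [-0.0006, 0.002, 0, 0, 0, 0, 0],
  [-0.0005, 0.0019, 0, 0, 0, 0, 0],
])

```text
t: 11.75
eef_pos: [0.5683, 0.0816, 0.0395]
tool_rot: [0.002, 0.606, 0.795, -0.001]
contact_force: [-2.5, -6.4, 12.6]
gripper_width: 0.007
grasp_force: 6.2
```

Request:
jog_arm([
  [-0.0005, 0.0019, 0, 0, 0, 0, 0],
  [-0.0005, 0.0019, 0, 0, 0, 0, 0],
  [-0.0006, 0.002, 0, 0, 0, 0, 0],
])

```text
t: 12.05
eef_pos: [0.5666, 0.0877, 0.0393]
tool_rot: [0.002, 0.606, 0.795, -0.001]
contact_force: [-0.3, -6.3, 7.3]
gripper_width: -0.002
grasp_force: 2.9
```

The worm rolls at about 6.5 N rim force under 12 N of press. I'm repeating the strokes.

Request:
jog_arm([
  [0, 0, 0.006, 0, 0, 0, 0],
  [0.0054, -0.0197, 0, 0, 0, 0, 0],
  [0, 0, -0.004, 0, 0, 0, 0],
  [0, 0, -0.002, 0, 0, 0, 0],
  [0, 0, 0, 0, 0, 0, 0],
  [-0.0008, 0.003, 0, 0, 0, 0, 0],
  [-0.0008, 0.003, 0, 0, 0, 0, 0],
])

```text
t: 12.75
eef_pos: [0.5703, 0.0743, 0.0394]
tool_rot: [0.002, 0.606, 0.795, -0.001]
contact_force: [-2.1, -8.2, 15.4]
gripper_width: 0.004
grasp_force: 7.5
```

Request:
jog_arm([
  [-0.0008, 0.003, 0, 0, 0, 0, 0],
  [-0.0008, 0.003, 0, 0, 0, 0, 0],
  [-0.0008, 0.003, 0, 0, 0, 0, 0],
  [-0.0008, 0.003, 0, 0, 0, 0, 0],
])

```text
t: 13.15
eef_pos: [0.5668, 0.0871, 0.0393]
tool_rot: [0.001, 0.606, 0.796, -0.001]
contact_force: [-0.6, -6.2, 9.5]
gripper_width: 0.001
grasp_force: 4.7
```

Request:
jog_arm([
  [0, 0, 0.006, 0, 0, 0, 0],
  [0.0048, -0.018, 0, 0, 0, 0, 0],
  [0, 0, -0.004, 0, 0, 0, 0],
  [0, 0, -0.002, 0, 0, 0, 0],
  [-0.0008, 0.003, 0, 0, 0, 0, 0],
  [-0.0008, 0.003, 0, 0, 0, 0, 0],
  [-0.0008, 0.003, 0, 0, 0, 0, 0],
  [-0.0008, 0.003, 0, 0, 0, 0, 0],
  [-0.0008, 0.003, 0, 0, 0, 0, 0],
  [-0.0008, 0.003, 0, 0, 0, 0, 0],
])

```text
t: 14.15
eef_pos: [0.5669, 0.0861, 0.0394]
tool_rot: [0.002, 0.606, 0.795, -0.001]
contact_force: [-1.3, -9.4, 14.9]
gripper_width: 0.001
grasp_force: 7.4
```

Request:
jog_arm([
  [0, 0, 0.006, 0, 0, 0, 0],
  [0.0048, -0.018, 0, 0, 0, 0, 0],
  [0, 0, -0.004, 0, 0, 0, 0],
  [0, 0, -0.002, 0, 0, 0, 0],
  [-0.0008, 0.003, 0, 0, 0, 0, 0],
  [-0.0008, 0.003, 0, 0, 0, 0, 0],
  [-0.0008, 0.003, 0, 0, 0, 0, 0],
  [-0.0008, 0.003, 0, 0, 0, 0, 0],
  [-0.0008, 0.003, 0, 0, 0, 0, 0],
])

```text
t: 15.05
eef_pos: [0.5679, 0.0822, 0.0394]
tool_rot: [0.002, 0.606, 0.795, -0.002]
contact_force: [-1.3, -12.6, 17.6]
gripper_width: -0.002
grasp_force: 9.0
```

```bash
python3 - <<'E'
from m import *
o=bot.get_obs();T=o['eef_pos'];print(T,o['contact_force'])
c=cam('top');m,d,r=wrench(c);print(r)
E
```

```text
[0.56790283 0.08217249 0.03935127] [ -1.26579483 -12.59887901  17.6008839 ]
((602.7547607421875, -41.015567779541016), (26.918075561523438, 62.41375732421875), 15.732712745666504)
```

Request:
jog_arm([
  [-0.0008, 0.003, 0, 0, 0, 0, 0],
  [0, 0, 0, 0, 0, 0, 0],
  [0, 0, 0.006, 0, 0, 0, 0],
  [0.0048, -0.018, 0, 0, 0, 0, 0],
  [0, 0, -0.004, 0, 0, 0, 0],
  [0, 0, -0.002, 0, 0, 0, 0],
  [0, 0, 0, 0, 0, 0, 0],
  [-0.0008, 0.003, 0, 0, 0, 0, 0],
  [-0.0008, 0.003, 0, 0, 0, 0, 0],
])

```text
t: 16.0
eef_pos: [0.5707, 0.0723, 0.0393]
tool_rot: [0.002, 0.607, 0.795, -0.002]
contact_force: [-0.7, -15.3, 20.2]
gripper_width: 0.0
grasp_force: 9.9
```

Request:
jog_arm([
  [-0.0008, 0.003, 0, 0, 0, 0, 0],
  [-0.0008, 0.003, 0, 0, 0, 0, 0],
])

```text
t: 16.2
eef_pos: [0.5689, 0.0783, 0.0394]
tool_rot: [0.002, 0.607, 0.795, -0.002]
contact_force: [-0.5, -15.1, 19.8]
gripper_width: -0.001
grasp_force: 9.4
```

Request:
jog_arm([
  [-0.0008, 0.003, 0, 0, 0, 0, 0],
  [-0.0008, 0.003, 0, 0, 0, 0, 0],
])

```text
t: 16.4
eef_pos: [0.5674, 0.0837, 0.0393]
tool_rot: [0.003, 0.607, 0.795, -0.002]
contact_force: [-0.3, -16.5, 19.4]
gripper_width: -0.001
grasp_force: 9.4
```

The fingertip now skids at about 15 N over the whole stroke, so the worm has stalled. I'm lifting off to look.

Request:
jog_arm([
  [0, 0, 0.02, 0, 0, 0, 0],
  [0.0132, -0.0482, 0.02, 0, 0, 0, 0],
  [0.0132, -0.0482, 0.02, 0, 0, 0, 0.65],
  [0.0048, -0.0175, 0, 0, 0, 0, 0.65],
  [0, 0, 0, 0, 0, 0, 0.65],
])

```text
t: 16.9
eef_pos: [0.5959, -0.0211, 0.0949]
tool_rot: [0.0, 0.607, 0.795, -0.0]
contact_force: [0.1, -0.4, 0.3]
gripper_width: 0.506
grasp_force: 0.0
```

```bash
python3 - <<'E'
from w import *
N[:]=[.5590,.1193]
c=see('closed.png')
m,d,r=wrench(c);print(m,d,r)
E
```

```text
T [ 0.5951 -0.0183  0.0946] yaw 105.4 F [-0.6  1.  -0.2] M [0.02 0.03 0.02] 0.5985798538854646
worm [0.5697 0.0794] 0.101 yaw 104.56 nut in wrench x,y mm -0.7 0.4
[0.5871412 0.0150076] [-0.92174302 -0.38780123] ((587.5702514648438, 14.813305854797363), (25.84748077392578, 19.06871223449707), 17.59318733215332)
```

View pics/closed.png

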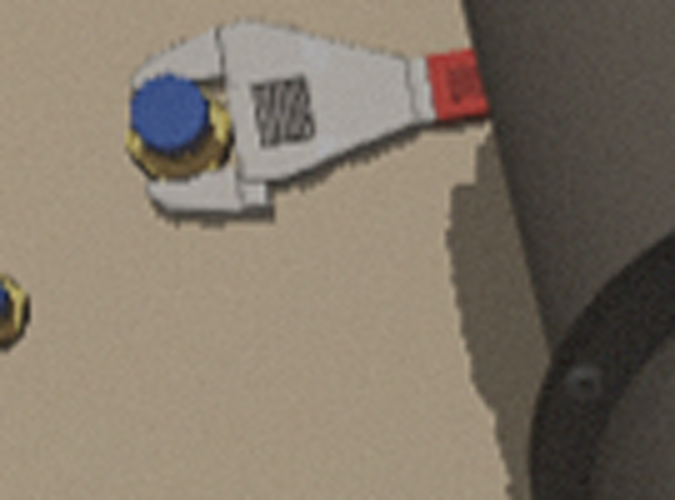

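The jaws sit snugly on both flats of the nut: nut at (180,135), faces at (180,85) and (190,180) in the crop. I'm regripping the handle.

Request:
jog_arm([
  [0.0044, -0.0061, -0.02, 0, 0, 0, 0.65],
  [0, 0, -0.02, 0, 0, 0, 0.65],
  [0, 0, -0.016, 0, 0, 0, 0.65],
  [0, 0, -0.0095, 0, 0, 0, 0.65],
  [0, 0, 0, 0, 0, 0, 0.65],
  [0, 0, 0, 0, 0, 0, 0.2],
  [0, 0, 0, 0, 0, 0, 0.2],
  [0, 0, 0, 0, 0, 0, 0.2],
  [0, 0, 0, 0, 0, 0, 0.2],
], newtons=30)

```text
t: 17.85
eef_pos: [0.6001, -0.0243, 0.0308]
tool_rot: [0.0, 0.605, 0.796, 0.0]
contact_force: [-2.1, 0.2, 6.2]
gripper_width: 0.285
grasp_force: 30.0
```

Request:
jog_arm([
  [0, 0, 0, 0, 0, 0, 0.2],
  [0, 0, 0, 0, 0, 0, 0.2],
  [0, 0, 0, 0, 0, 0, 0.2],
])

```text
t: 18.15
eef_pos: [0.6001, -0.0243, 0.0308]
tool_rot: [0.0, 0.605, 0.796, 0.0]
contact_force: [-3.1, 0.4, 6.8]
gripper_width: 0.292
grasp_force: 30.0
```

```bash
python3 - <<'E'
from w import *
N[:]=[.5590,.1193]
c=see()
E
```

```text
T [ 0.6001 -0.0243  0.0308] yaw 105.53 F [-2.7  0.7  6.1] M [0.16 0.65 0.21] 0.28846862826085307
worm [0.5694 0.0789] 0.1077 yaw 106.57 nut in wrench x,y mm -0.3 -1.5
```

```bash
cat > q.py <<'E'
from m import *
C=np.array([.5589,.1195])
def mom():
    o=bot.get_obs();T=o['eef_pos'][:2]-C;F=o['contact_force'];m=T[0]*F[1]-T[1]*F[0]+o['torque'][2]
    x=R.from_quat(o['tool_rot'][[1,2,3,0]]).as_matrix()[:,0]
    print('t',o['t'],'moment',round(m,2),'F',F.round(1),'Mz',o['torque'][2].round(2),'phi',np.degrees(np.arctan2(-T[1],-T[0])).round(2),'r',np.hypot(*T).round(4),'tool',np.degrees(np.arctan2(x[1],x[0])).round(2))
    return T
E
python3 - <<'E'
from q import *
r=mom()
for a in (.14,.28,.42,.49,.56,.63,.7,.78):
    print(a,(1e3*((R.from_rotvec([0,0,-a]).as_matrix()[:2,:2]-np.eye(2))@r)).round(2))
E
```

```text
t 18.2 moment -0.16 F [-2.7  0.7  6.1] Mz 0.21 phi 105.99 r 0.1495 tool 105.53
0.14 [-20.46  -4.34]
0.28 [-41.33  -5.78]
0.42 [-62.2  -4.3]
0.49 [-72.51  -2.47]
0.56 [-8.266e+01  8.000e-02]
0.63 [-92.61   3.33]
0.7 [-102.3     7.27]
0.78 [-113.01   12.59]
```

Request:
jog_arm([
  [-0.002, -0.0006, 0.001, 0, 0, -0.014, 0.2],
  [-0.002, -0.0006, 0, 0, 0, -0.014, 0.2],
  [-0.002, -0.0005, 0, 0, 0, -0.014, 0.2],
  [-0.002, -0.0005, 0, 0, 0, -0.014, 0.2],
  [-0.0021, -0.0005, 0, 0, 0, -0.014, 0.2],
  [-0.002, -0.0004, 0, 0, 0, -0.014, 0.2],
  [-0.0021, -0.0004, 0, 0, 0, -0.014, 0.2],
  [-0.0021, -0.0003, 0, 0, 0, -0.014, 0.2],
  [-0.0021, -0.0003, 0, 0, 0, -0.014, 0.2],
  [-0.0021, -0.0002, 0, 0, 0, -0.014, 0.2],
])

```text
t: 19.2
eef_pos: [0.5793, -0.0288, 0.0309]
tool_rot: [0.0, 0.66, 0.751, 0.0]
contact_force: [0.4, 0.9, -1.9]
gripper_width: 0.284
grasp_force: 29.6
```

```bash
python3 - <<'E'
from w import *
N[:]=[.5590,.1193]
c=see()
from q import *
mom()
E
```

```text
T [ 0.579  -0.0289  0.0309] yaw 97.38 F [ 0.7  1.3 -1.7] M [ 0.34 -0.13  0.03] 0.28808834896381186
worm [0.5636 0.0782] 0.1081 yaw 98.15 nut in wrench x,y mm -0.6 -1.3
t 19.25 moment 0.15 F [ 0.7  1.3 -1.7] Mz 0.03 phi 97.7 r 0.1497 tool 97.38
```

Request:
jog_arm([
  [-0.0021, -0.0003, 0, 0, 0, -0.014, 0.2],
  [-0.0021, -0.0003, 0, 0, 0, -0.014, 0.2],
  [-0.0021, -0.0002, 0, 0, 0, -0.014, 0.2],
  [-0.0021, -0.0002, 0, 0, 0, -0.014, 0.2],
  [-0.0021, -0.0002, 0, 0, 0, -0.014, 0.2],
  [-0.002, -0.0001, 0, 0, 0, -0.014, 0.2],
  [-0.0021, -0.0001, 0, 0, 0, -0.014, 0.2],
  [-0.0021, -0.0001, 0, 0, 0, -0.014, 0.2],
  [-0.0021, 0, 0, 0, 0, -0.014, 0.2],
  [-0.0021, 0, 0, 0, 0, -0.014, 0.2],
])

```text
t: 20.25
eef_pos: [0.5584, -0.0304, 0.0309]
tool_rot: [0.0, 0.711, 0.703, 0.0]
contact_force: [0.7, 0.9, -2.5]
gripper_width: 0.29
grasp_force: 29.6
```

Request:
jog_arm([
  [-0.0021, 0, 0, 0, 0, -0.014, 0.2],
  [-0.0021, 0, 0, 0, 0, -0.014, 0.2],
  [-0.0021, 0.0001, 0, 0, 0, -0.014, 0.2],
  [-0.0021, 0.0001, 0, 0, 0, -0.014, 0.2],
  [-0.0021, 0.0001, 0, 0, 0, -0.014, 0.2],
  [-0.0021, 0.0002, 0, 0, 0, -0.014, 0.2],
  [-0.0021, 0.0002, 0, 0, 0, -0.014, 0.2],
  [-0.0021, 0.0002, 0, 0, 0, -0.014, 0.2],
  [-0.002, 0.0003, 0, 0, 0, -0.014, 0.2],
  [-0.002, 0.0003, 0, 0, 0, -0.014, 0.2],
])

```text
t: 21.25
eef_pos: [0.5375, -0.029, 0.0309]
tool_rot: [0.0, 0.758, 0.652, -0.0]
contact_force: [1.0, -1.2, -1.5]
gripper_width: 0.288
grasp_force: 29.6
```

```bash
python3 - <<'E'
from w import *
N[:]=[.5590,.1193]
c=see()
from q import *
mom()
E
```

```text
T [ 0.5372 -0.0289  0.0308] yaw 81.34 F [ 0.8 -0.8 -2.8] M [-0.22 -0.34 -0.1 ] 0.29176584443295195
worm [0.552 0.078] 0.108 yaw 82.12 nut in wrench x,y mm -0.2 -1.3
t 21.3 moment 0.03 F [ 0.8 -0.8 -2.8] Mz -0.1 phi 81.67 r 0.15 tool 81.34
```

Request:
jog_arm([
  [-0.0015, 0.0002, 0, 0, 0, -0.01, 0.2],
  [-0.0015, 0.0002, 0, 0, 0, -0.01, 0.2],
  [-0.0015, 0.0003, 0, 0, 0, -0.01, 0.2],
  [-0.0015, 0.0003, 0, 0, 0, -0.01, 0.2],
])

```text
t: 21.7
eef_pos: [0.5316, -0.0279, 0.0309]
tool_rot: [0.0, 0.771, 0.637, -0.0]
contact_force: [1.5, -1.2, -2.5]
gripper_width: 0.286
grasp_force: 29.6
```

Request:
jog_arm([
  [-0.0015, 0.0003, 0, 0, 0, -0.01, 0.2],
  [-0.0014, 0.0003, 0, 0, 0, -0.01, 0.2],
  [-0.0014, 0.0003, 0, 0, 0, -0.01, 0.2],
])

```text
t: 22.0
eef_pos: [0.5272, -0.0271, 0.0309]
tool_rot: [0.0, 0.781, 0.625, -0.0]
contact_force: [2.1, -2.8, -1.5]
gripper_width: 0.29
grasp_force: 29.6
```

```bash
python3 -c "
from q import *
mom()"
```

```text
t 22.0 moment 0.35 F [ 2.1 -2.8 -1.5] Mz -0.05 phi 77.8 r 0.15 tool 77.38
```

Request:
jog_arm([
  [-0.0015, 0.0003, 0, 0, 0, -0.01, 0.2],
  [-0.0015, 0.0004, 0, 0, 0, -0.01, 0.2],
])

```text
t: 22.2
eef_pos: [0.5242, -0.0264, 0.0309]
tool_rot: [0.0, 0.787, 0.617, -0.0]
contact_force: [2.2, -3.6, -3.3]
gripper_width: 0.287
grasp_force: 29.6
```

Request:
jog_arm([
  [-0.0015, 0.0003, 0, 0, 0, -0.01, 0.2],
  [-0.0014, 0.0004, 0, 0, 0, -0.01, 0.2],
])

```text
t: 22.4
eef_pos: [0.5213, -0.0257, 0.0308]
tool_rot: [0.0, 0.793, 0.609, -0.0]
contact_force: [1.6, -3.5, -2.3]
gripper_width: 0.291
grasp_force: 29.6
```

```bash
python3 -c "
from q import *
mom()"
```

```text
t 22.4 moment 0.28 F [ 1.6 -3.5 -2.3] Mz -0.08 phi 75.47 r 0.15 tool 75.09
```

Request:
jog_arm([
  [-0.0015, 0.0001, 0, 0, 0, -0.01, 0.2],
  [-0.0015, 0.0002, 0, 0, 0, -0.01, 0.2],
])

```text
t: 22.6
eef_pos: [0.5185, -0.025, 0.0309]
tool_rot: [-0.0, 0.799, 0.602, 0.0]
contact_force: [1.7, -2.0, -2.9]
gripper_width: 0.29
grasp_force: 29.6
```

Request:
jog_arm([
  [-0.0014, 0.0004, 0, 0, 0, -0.01, 0.2],
  [-0.0014, 0.0004, 0, 0, 0, -0.01, 0.2],
])

```text
t: 22.8
eef_pos: [0.5156, -0.0241, 0.0309]
tool_rot: [-0.0, 0.805, 0.594, 0.0]
contact_force: [1.7, -2.1, -2.1]
gripper_width: 0.287
grasp_force: 29.6
```

```bash
python3 -c "
from w import *
N[:]=[.5590,.1193]
c=see()
from q import *
mom()"
```

```text
T [ 0.5154 -0.0241  0.0308] yaw 72.8 F [ 1.6 -2.2 -1.4] M [-0.53 -0.42 -0.13] 0.2898877062634576
worm [0.5463 0.0794] 0.108 yaw 73.37 nut in wrench x,y mm -0.1 -0.8
t 22.85 moment 0.2 F [ 1.6 -2.2 -1.4] Mz -0.13 phi 73.14 r 0.15 tool 72.8
```

Request:
jog_arm([
  [-0.0014, 0.0004, 0, 0, 0, -0.01, 0.2],
])

```text
t: 22.95
eef_pos: [0.5143, -0.0238, 0.0309]
tool_rot: [-0.0, 0.808, 0.59, 0.0]
contact_force: [0.8, -2.0, -2.3]
gripper_width: 0.288
grasp_force: 29.6
```

Request:
jog_arm([
  [-0.0014, 0.0004, 0, 0, 0, -0.01, 0.2],
])

```text
t: 23.05
eef_pos: [0.5129, -0.0233, 0.0309]
tool_rot: [-0.0, 0.811, 0.585, 0.0]
contact_force: [2.0, -2.2, -2.8]
gripper_width: 0.284
grasp_force: 29.6
```

Request:
jog_arm([
  [-0.0014, 0.0005, 0, 0, 0, -0.01, 0.2],
])

```text
t: 23.15
eef_pos: [0.5114, -0.0228, 0.0309]
tool_rot: [-0.0, 0.814, 0.581, 0.0]
contact_force: [1.6, -1.6, -1.9]
gripper_width: 0.292
grasp_force: 29.6
```

```bash
python3 -c "
from q import *
mom()"
```

```text
t 23.15 moment 0.27 F [ 1.6 -1.6 -1.9] Mz -0.03 phi 71.56 r 0.15 tool 71.1
```

Request:
jog_arm([
  [-0.0014, 0.0005, 0, 0, 0, -0.01, 0.2],
])

```text
t: 23.25
eef_pos: [0.51, -0.0224, 0.0309]
tool_rot: [-0.0, 0.817, 0.577, 0.0]
contact_force: [2.0, -2.2, -2.5]
gripper_width: 0.291
grasp_force: 29.6
```

Request:
jog_arm([
  [-0.0014, 0.0005, 0, 0, 0, -0.01, 0.2],
])

```text
t: 23.35
eef_pos: [0.5087, -0.0219, 0.0309]
tool_rot: [-0.0, 0.819, 0.573, 0.0]
contact_force: [1.6, -1.8, -3.1]
gripper_width: 0.291
grasp_force: 29.6
```

Request:
jog_arm([
  [-0.0014, 0.0005, 0, 0, 0, -0.01, 0.2],
])

```text
t: 23.45
eef_pos: [0.5072, -0.0214, 0.0309]
tool_rot: [-0.0, 0.822, 0.569, 0.0]
contact_force: [1.6, -2.3, -1.9]
gripper_width: 0.287
grasp_force: 29.6
```

```bash
python3 -c "
from q import *
mom()"
```

```text
t 23.45 moment 0.27 F [ 1.6 -2.3 -1.9] Mz -0.07 phi 69.86 r 0.1501 tool 69.38
```

Request:
jog_arm([
  [-0.0014, 0.0005, 0, 0, 0, -0.01, 0.2],
])

```text
t: 23.55
eef_pos: [0.5059, -0.0209, 0.0309]
tool_rot: [-0.0, 0.825, 0.565, 0.0]
contact_force: [1.9, -0.4, -1.7]
gripper_width: 0.289
grasp_force: 29.6
```

Request:
jog_arm([
  [-0.0014, 0.0005, 0, 0, 0, -0.01, 0.2],
])

```text
t: 23.65
eef_pos: [0.5045, -0.0204, 0.0309]
tool_rot: [0.0, 0.828, 0.561, 0.0]
contact_force: [2.8, -0.6, -2.5]
gripper_width: 0.285
grasp_force: 29.6
```

Request:
jog_arm([
  [-0.0014, 0.0005, 0, 0, 0, -0.01, 0.2],
])

```text
t: 23.75
eef_pos: [0.5031, -0.0198, 0.0309]
tool_rot: [-0.0, 0.831, 0.557, 0.0]
contact_force: [2.0, -0.8, -3.1]
gripper_width: 0.286
grasp_force: 29.6
```

```bash
python3 -c "
from q import *
mom()"
```

```text
t 23.75 moment 0.25 F [ 2.  -0.8 -3.1] Mz -0.07 phi 68.18 r 0.1501 tool 67.66
```

Request:
jog_arm([
  [-0.0014, 0.0005, 0, 0, 0, -0.01, 0.2],
])

```text
t: 23.85
eef_pos: [0.5017, -0.0192, 0.0309]
tool_rot: [-0.0, 0.833, 0.553, 0.0]
contact_force: [2.4, -0.3, -2.0]
gripper_width: 0.286
grasp_force: 29.6
```

Request:
jog_arm([
  [-0.0014, 0.0006, 0, 0, 0, -0.01, 0.2],
])

```text
t: 23.95
eef_pos: [0.5004, -0.0187, 0.0309]
tool_rot: [-0.0, 0.836, 0.548, 0.0]
contact_force: [1.8, -0.5, -1.9]
gripper_width: 0.291
grasp_force: 29.6
```

Request:
jog_arm([
  [-0.0014, 0.0006, 0, 0, 0, -0.01, 0.2],
])

```text
t: 24.05
eef_pos: [0.499, -0.0181, 0.0309]
tool_rot: [0.0, 0.839, 0.544, 0.0]
contact_force: [1.9, -0.4, -2.6]
gripper_width: 0.286
grasp_force: 29.5
```

```bash
python3 -c "
from q import *
mom()"
```

```text
t 24.05 moment 0.19 F [ 1.9 -0.4 -2.6] Mz -0.09 phi 66.47 r 0.1501 tool 65.94
```

Request:
jog_arm([
  [-0.0014, 0.0006, 0, 0, 0, -0.01, 0.2],
])

```text
t: 24.15
eef_pos: [0.4976, -0.0175, 0.0309]
tool_rot: [0.0, 0.842, 0.54, 0.0]
contact_force: [2.9, 0.3, -2.1]
gripper_width: 0.292
grasp_force: 29.5
```

Request:
jog_arm([
  [-0.0014, 0.0006, 0, 0, 0, -0.01, 0.2],
])

```text
t: 24.25
eef_pos: [0.4962, -0.0169, 0.0309]
tool_rot: [0.0, 0.844, 0.536, 0.0]
contact_force: [2.2, 0.7, -2.9]
gripper_width: 0.286
grasp_force: 29.5
```

Request:
jog_arm([
  [-0.0014, 0.0006, 0, 0, 0, -0.01, 0.2],
])

```text
t: 24.35
eef_pos: [0.4948, -0.0162, 0.0309]
tool_rot: [-0.0, 0.847, 0.532, 0.0]
contact_force: [2.7, 1.0, -2.4]
gripper_width: 0.29
grasp_force: 29.5
```

```bash
python3 -c "
from w import *
N[:]=[.5590,.1193]
c=see()
from q import *
mom()"
```

```text
T [ 0.4946 -0.0162  0.0309] yaw 64.2 F [ 3.1 -0.3 -2.4] M [ 0.07 -0.6  -0.11] 0.2915072746116839
worm [0.5406 0.0819] 0.1083 yaw 64.84 nut in wrench x,y mm -0.3 -0.7
t 24.4 moment 0.33 F [ 3.1 -0.3 -2.4] Mz -0.11 phi 64.64 r 0.1501 tool 64.2
```

Request:
jog_arm([
  [-0.0014, 0.0006, 0, 0, 0, -0.01, 0.2],
])

```text
t: 24.5
eef_pos: [0.4936, -0.0157, 0.031]
tool_rot: [0.0, 0.85, 0.527, 0.0]
contact_force: [2.7, 1.4, -2.0]
gripper_width: 0.289
grasp_force: 29.5
```

Request:
jog_arm([
  [-0.0013, 0.0006, 0, 0, 0, -0.01, 0.2],
])

```text
t: 24.6
eef_pos: [0.4922, -0.015, 0.0309]
tool_rot: [0.0, 0.852, 0.523, 0.0]
contact_force: [2.8, 0.5, -2.4]
gripper_width: 0.286
grasp_force: 29.5
```

Request:
jog_arm([
  [-0.0013, 0.0006, 0, 0, 0, -0.01, 0.2],
])

```text
t: 24.7
eef_pos: [0.4909, -0.0144, 0.0309]
tool_rot: [-0.0, 0.855, 0.519, 0.0]
contact_force: [3.6, 0.7, -3.0]
gripper_width: 0.291
grasp_force: 29.5
```

```bash
python3 -c "
from q import *
mom()"
```

```text
t 24.7 moment 0.37 F [ 3.6  0.7 -3. ] Mz -0.06 phi 63.07 r 0.1502 tool 62.51
```

Request:
jog_arm([
  [-0.0013, 0.0006, 0, 0, 0, -0.01, 0.2],
])

```text
t: 24.8
eef_pos: [0.4896, -0.0137, 0.0309]
tool_rot: [-0.0, 0.857, 0.515, 0.0]
contact_force: [3.4, 2.1, -2.1]
gripper_width: 0.296
grasp_force: 29.5
```

Request:
jog_arm([
  [-0.0013, 0.0006, 0, 0, 0, -0.01, 0.2],
])

```text
t: 24.9
eef_pos: [0.4883, -0.013, 0.0309]
tool_rot: [-0.0, 0.86, 0.51, 0.0]
contact_force: [2.9, 2.8, -2.2]
gripper_width: 0.291
grasp_force: 29.5
```

```bash
python3 -c "
from q import *
mom()"
```

```text
t 24.9 moment 0.06 F [ 2.9  2.8 -2.2] Mz -0.13 phi 61.97 r 0.1502 tool 61.38
```

Request:
jog_arm([
  [-0.0012, 0.0009, 0, 0, 0, -0.01, 0.2],
])

```text
t: 25.0
eef_pos: [0.4875, -0.0126, 0.0311]
tool_rot: [0.0, 0.863, 0.506, 0.001]
contact_force: [4.6, 0.7, -1.2]
gripper_width: 0.29
grasp_force: 29.6
```

Request:
jog_arm([
  [-0.0012, 0.0009, 0, 0, 0, -0.01, 0.2],
])

```text
t: 25.1
eef_pos: [0.4868, -0.0121, 0.0312]
tool_rot: [0.001, 0.865, 0.502, 0.001]
contact_force: [5.9, -0.1, -2.2]
gripper_width: 0.289
grasp_force: 29.7
```

```bash
python3 -c "
from w import *
N[:]=[.5590,.1193]
c=see('sw.png')
from q import *
mom()"
```

```text
T [ 0.4867 -0.012   0.0312] yaw 60.2 F [ 5.6  0.4 -3.3] M [-0.09 -1.26  0.13] 0.29022386017875645
worm [0.5405 0.078 ] 0.1049 yaw 59.16 nut in wrench x,y mm 2.9 5.3
t 25.15 moment 0.85 F [ 5.6  0.4 -3.3] Mz 0.13 phi 61.24 r 0.1501 tool 60.2
```

View pics/sw.png

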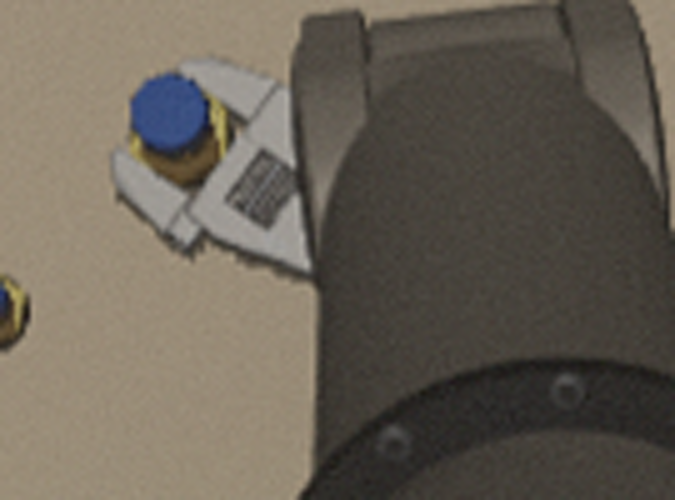

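The wrench is still on the nut, jaws on the flats around (175,130). The moment has jumped from 0.3 to 0.85 N m and the handle is lagging, so the stop is reached. One small half-step will confirm it.

Request:
jog_arm([
  [-0.0005, 0.0003, 0, 0, 0, -0.003, 0.2],
  [0, 0, 0, 0, 0, 0, 0.2],
])

```text
t: 25.35
eef_pos: [0.4866, -0.012, 0.0313]
tool_rot: [0.001, 0.866, 0.501, 0.001]
contact_force: [6.3, -0.4, -3.3]
gripper_width: 0.29
grasp_force: 29.7
```

```bash
python3 -c "
from q import *
mom()"
```

```text
t 25.35 moment 1.06 F [ 6.3 -0.4 -3.3] Mz 0.19 phi 61.18 r 0.1501 tool 60.07
```

The stop is firm: no further motion at 1.06 N m. I'm relaxing the load, letting go and lifting away.

Request:
jog_arm([
  [0.0006, -0.0003, -0.0005, 0, 0, 0.005, 0.2],
  [0.0005, -0.0003, -0.0005, 0, 0, 0.005, 0.2],
  [0, 0, 0, 0, 0, 0, 0.2],
  [0, 0, 0, 0, 0, 0, 0.65],
  [0, 0, 0, 0, 0, 0, 0.65],
  [0, 0, 0, 0, 0, 0, 0.65],
  [0, 0, 0, 0, 0, 0, 0.65],
])

```text
t: 26.05
eef_pos: [0.4855, -0.0122, 0.0295]
tool_rot: [-0.0, 0.863, 0.505, -0.001]
contact_force: [0.0, -0.4, -0.2]
gripper_width: 0.652
grasp_force: 0.0
```

Request:
jog_arm([
  [0, 0, 0.01, 0, 0, 0, 0.65],
  [0, 0, 0.03, 0, 0, 0, 0.65],
  [0, 0, 0.04, 0, 0, 0, 0.65],
  [0.02, -0.03, 0.03, 0, 0, 0, 0.65],
  [0.02, -0.03, 0.03, 0, 0, 0, 0.65],
  [0.02, -0.04, 0, 0, 0, 0, 0.65],
  [0.02, -0.04, 0, 0, 0, 0, 0.65],
  [0.02, -0.04, 0, 0, 0, 0, 0.65],
  [0, 0, 0, 0, 0, 0, 0.65],
])

```text
t: 26.95
eef_pos: [0.5872, -0.1996, 0.1707]
tool_rot: [0.002, 0.865, 0.501, -0.0]
contact_force: [-0.3, 0.2, -0.5]
gripper_width: 0.652
grasp_force: 0.0
```

```bash
python3 - <<'E'
from m import *
o=bot.get_obs();print(o['eef_pos'],o['contact_force'])
c=cam('top');m,d,r=wrench(c);a=np.degrees(np.arctan2(d[1],d[0]))%180;print(m,a,r)
e=np.array([np.cos(np.radians(a)),np.sin(np.radians(a))]);O=m+.1497*e;q=np.array([.5590,.1193])-O;print('nut in wrench',1e3*q@e,1e3*(-q[0]*e[1]+q[1]*e[0]))
save('end.png',cv2.resize(c['img'][195:305,205:325],None,fx=5,fy=5,interpolation=cv2.INTER_CUBIC))
E
```

```text
[ 0.5872018  -0.19958517  0.17070109] [-0.2785415   0.15564425 -0.4580252 ]
[ 0.48791889 -0.01190495] 61.76471373021346 ((488.153076171875, -11.036312103271484), (98.72600555419922, 27.1133975982666), 61.9247932434082)
nut in wrench -0.4788216026817758 -0.5511242149377108
```

View pics/end.png

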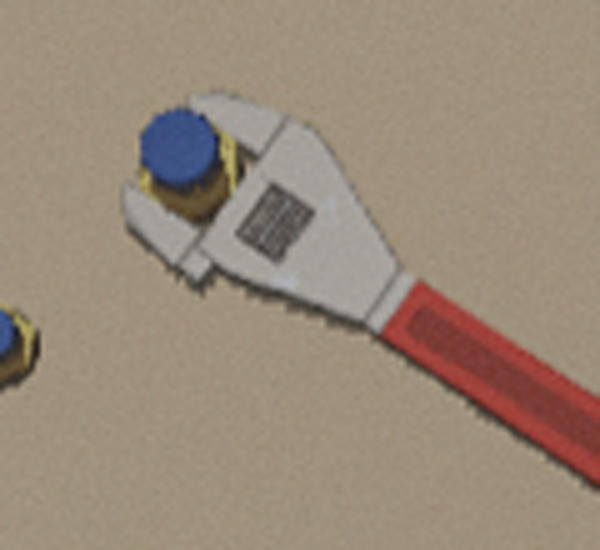

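The wrench lies flat on the nut, which is within 1 mm of the wrench's origin. The jaws are closed around (185,165) in the crop, and the arm is clear. I'm handing in.

```bash
python3 -c "
from station import bot
print(bot.hand_in())"
```

```text
the job is handed in; nothing more can be done
None
```

The job is handed in at about 27 s: the jaws closed on the nut until the worm stalled, the nut turned about 0.78 rad clockwise to a firm stop (about 1.06 N m at the end), and the wrench was left flat on it and let go; no verdict came back.

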